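Sort stripped-down machine parts into stores trays

TASK

Sort the loose parts into the three two-bay trays: the two ball bearings into the blue tray, the steel nut and the steel bolt into the red tray, and the bronze-coloured bush into the green tray. Only one part goes in a bay (either bay of its tray will do), lying or standing upright on the bay floor the way it stands now; leave the tape measure and the dial gauge where they are.

Things in the scene. Friction and masses are not known exactly. Their poses are not given: they have to be found in the camera images.
- tray_blue: Blue open tray, 130 (x) by 129 (y) by 20 mm high, fixed; walls, divider and floor 3 mm thick. A divider along its x axis at y = 0 makes two bays, each 124 (x) by 60 mm (y) inside, centred at tray y = +31.5 and -31.5 mm. Origin: centre of its underside; bay floor at tray z = 3 mm. Its x axis points away from the robot within 0.2 rad; two white cards on its -x side.
- tray_red: Red open tray, 130 (x) by 129 (y) by 20 mm high, fixed; walls, divider and floor 3 mm thick. A divider along its x axis at y = 0 makes two bays, each 124 (x) by 60 mm (y) inside, centred at tray y = +31.5 and -31.5 mm. Origin: centre of its underside; bay floor at tray z = 3 mm. Its x axis points away from the robot within 0.2 rad; two white cards on its -x side.
- tray_green: Green open tray, 130 (x) by 129 (y) by 20 mm high, fixed; walls, divider and floor 3 mm thick. A divider along its x axis at y = 0 makes two bays, each 124 (x) by 60 mm (y) inside, centred at tray y = +31.5 and -31.5 mm. Origin: centre of its underside; bay floor at tray z = 3 mm. Its x axis points away from the robot within 0.2 rad; two white cards on its -x side.
- bearing_a: Sealed ball bearing, light grey metal with a dark seal ring, 40 mm diameter, 14 mm high, lying flat, about 0.11 kg. Origin: centre of its underside, z up. The two bearings are alike and may take either bay. Loose.
- bearing_b: Sealed ball bearing, light grey metal with a dark seal ring, 40 mm diameter, 14 mm high, lying flat, about 0.11 kg. Origin: centre of its underside, z up. The two bearings are alike and may take either bay. Loose.
- nut: Steel hexagon nut M20, grey, 34 mm across, 16 mm high, lying flat, about 0.07 kg; in contact it acts as a 34 mm disc, so it may be gripped at any yaw. Origin: centre of its underside, z up. Loose.
- bolt: Steel hexagon bolt M16, grey, standing on its head: head 27 mm across from 0 to 10 mm height, round shank 16 mm diameter from 10 to 60 mm height, about 0.12 kg. Origin: centre of the underside of the head, z up along the shank. Loose.
- bush: Pale bronze (cream-yellow) flanged guide bush standing on its flange: flange 42 mm diameter from 0 to 11 mm height, round body about 31 mm diameter from 11 to 45 mm height, with a bore, about 0.16 kg. Origin: centre of the underside of the flange, z up. Loose.
- tape_measure: Bystander: yellow and black tape measure, 58x74x35 mm, behind the work. Origin: centre of its underside. Loose; leave it alone.
- gauge: Bystander: dial gauge with a white round face, 120x57x20 mm, lying behind the work on the right. Origin: centre of its underside. Loose; leave it alone.
Mind the look-alikes: they are no part of the job. What is shaped like the nut but purple is not meant.

How it is judged:
By the outcome, as a careful person would: the job done as asked, in the order asked, and still so for the second after the job is handed in, with the robot touching nothing.
It also fails if it takes over 106 s, if anything falls off the work surface, if the arm or the gripper's body presses on something with over 40 N, if the wrist force passes 120 N, or if a joint passes its speed limit or range.

ROBOT

A 6-joint arm with a two-finger parallel gripper is mounted at the origin on a cart in front of the work surface, level with it; the furniture and walls round the work are solid. World frame = base frame: x ahead of the robot, y to its left, z up, the work surface at z = 0. Lengths are in m, angles in rad, forces in N, time in s.
With the tool pointing down it reaches from about 0.35 to 0.775 m from the base axis. Payload 7.3 kg.
Tool frame: the origin (TCP) lies at the very end of the fingers, on their centre line; the grasp point (between the pads) lies 19 mm behind it (robot.hold_point_z is the distance from the TCP to the grasp point, in m); z points along the fingers, y is the direction in which the jaws open and shut (so a half turn about z gives the same grasp; the last joint's range is limited). The gripper opens to 92 mm and grips with 3 to 60 N. Pads are 19 mm wide; open, the fingers measure 130 mm over their backs; the gripper's body (75 mm by 190 mm) begins 47 mm behind the grasp point.
Start: joints at [1.168, 0.342, 1.524, -0, 1.275, -0.146], TCP at [0.133, 0.508, 0.203] pointing down, gripper open.
Joint ranges: [-2.53, 2.53], [-0.77, 2.02], [0.04, 2.7], [-1, 4.14], [0.28, 2.66], [-3.11, 3.11]. Speed limits (rad/s): [2.57, 2.57, 3.14, 3.14, 3.14, 3.14].

INTERFACE

Orientations are given as [roll, pitch, yaw] about the fixed x, y, z axes, in that order (R = Rz(yaw) Ry(pitch) Rx(roll)).
In Python, from cell import monitor, viewer, robot gives the robot as it stands.
- The arm moves only by the tool move_arm, never from a script. Its argument "deltas" is a list of rows, each an object of numbers: "x", "y", "z": the shift along the tool's x, y, z in m; "wx", "wy", "wz": the turn, a rotation vector about the tool's x, y, z in degrees; "hand": the opening, from 0 (shut) to 1 (fully open). In form: [{"x": .., "y": .., "z": .., "wx": .., "wy": .., "wz": .., "hand": ..}, ...]. A call has 1 to 8 rows; each row is the pose to reach, as a shift and turn from the pose commanded when the call began, along the tool's axes at that moment; what a row does not reach only later rows make up. A row lasts 1/8 s, in which the tool goes at most 62.5 mm and 10.7 degrees, less where a joint would pass 70% of its speed; a pose out of reach is approached as far as the arm can. A call with a gripper value outside its range is refused whole. The fingers move at their own pace and stop on an object; "grip_force" is the grip in N (left out, the last holds). Time passes only in rows, so rows that repeat a pose let the fingers close. It gives the time, the measured TCP pose, the force and the opening at its end, in the units of the state.
- monitor.observe(): the state, without advancing time (a new reading comes with each control period).
- viewer.read_camera(name): name is "scene" or "top"; returns the picture (420x560x3 uint8, red, green, blue); there is no depth.
- viewer.camera_params(name): a dict with "camera_matrix" (3x3 intrinsics, pixels), "k1" (the pictures are not rectified: a ray, as slopes to the right and down, at radius r is drawn at 1 + k1 r^2 times it, then the intrinsics apply), "R" (3x3) and "t" (3): a world point X has camera coordinates R X + t. Camera axes: x right, y down, z forward; pixel columns grow to the right and rows downward; lengths in m; the calibration is good to about 2 mm. A picture is of the moment at which its call begins. camera_params takes no time and is no camera call.
- robot.hand_in(): hands the job in, once; it reports no verdict.
The state is a dict: "time": time; "qpos": joint angles; "qvel": joint speeds; "joint_efforts": joint torques, N m; "tool_pos": TCP position; "tool_rot": TCP orientation; "contact_force": force on the tool from outside, world axes, zero at the start; "torque": the same for the moment, N m; "opening": finger opening in m.
Only numpy, scipy, OpenCV 4.12 (cv2) and the standard library are available. Lean on these libraries where they do the work, as an engineer would, in place of code of your own. Each camera call takes 0.05 s, during which the arm holds its last target. There are 200 camera calls.

## Working session

There is one attempt and no reset: what is moved stays moved. The work goes in short steps, Python scripts to look and compute and a tool call to move; the robot and the scene stay as the last step left them, time stands still between calls to the robot, and variables do not carry over. Pictures are saved under pics/ and viewed, about 12 in all and at most 16, crops included, and the job is handed in when it is done.

Besides the shell and the picture viewer there is one more tool, called after "Call:" by a JSON object that holds its "fn" and its "kwargs". move_arm: Moves the arm, as the interface text tells. Its arguments: {"type":"object","properties":{"deltas":{"type":"array","items":{"type":"object","properties":{"x":{"type":"number"},"y":{"type":"number"},"z":{"type":"number"},"wx":{"type":"number"},"wy":{"type":"number"},"wz":{"type":"number"},"hand":{"type":"number"}}}},"grip_force":{"type":"number"}},"required":["deltas"]}

```bash
mkdir -p pics; ls; python3 - <<'E'
from cell import monitor, viewer, robot
import cv2,numpy as np
print(monitor.observe())
print(robot.hold_point_z)
for n in("scene","top"):
    im=viewer.read_camera(n); cv2.imwrite(f"pics/{n}0.png",cv2.cvtColor(im,cv2.COLOR_RGB2BGR)); print(viewer.camera_params(n))
E
```

```text
pics
{'time': 0.0, 'qpos': array([ 1.16799263e+00,  3.42719566e-01,  1.52499164e+00,  1.06753504e-05,
        1.27539962e+00, -1.46000066e-01]), 'qvel': array([ 0.00032112, -0.00030676,  0.0004654 ,  0.0004581 , -0.00062638,
        0.00116192]), 'joint_efforts': array([ 6.36779569e-04, -4.31261230e+01, -2.44223320e+01,  7.16964249e-02,
        5.60149492e-02, -1.32702880e-04]), 'tool_pos': array([0.13314944, 0.50738981, 0.20275548]), 'tool_rot': array([-3.14009212e+00, -2.30966111e-04,  2.88478573e+00]), 'contact_force': array([-0.01328305, -0.8616867 ,  0.01038155]), 'torque': array([ 0.00637371,  0.00714484, -0.00885894]), 'opening': 0.09207123847879721}
0.0188
{'camera_matrix': array([[487.71970037,   0.        , 288.93460888],
       [  0.        , 487.71970037, 209.55902485],
       [  0.        ,   0.        ,   1.        ]]), 'k1': -0.07545302002604155, 'R': array([[ 0.7192924 , -0.69460593,  0.01187612],
       [-0.4968816 , -0.52633799, -0.68998333],
       [ 0.48551737,  0.49039874, -0.72372782]]), 't': array([-0.43016867,  0.32856601,  0.80169233])}
{'camera_matrix': array([[485.06367078,   0.        , 277.44947096],
       [  0.        , 485.06367078, 208.31864335],
       [  0.        ,   0.        ,   1.        ]]), 'k1': 0.0524359716340587, 'R': array([[-0.00396238, -0.99967006, -0.02537864],
       [-0.99600275,  0.00620999, -0.08910645],
       [ 0.08923465,  0.02492412, -0.99569873]]), 't': array([0.03866483, 0.61682974, 1.33262313])}
```

View pics/top0.png

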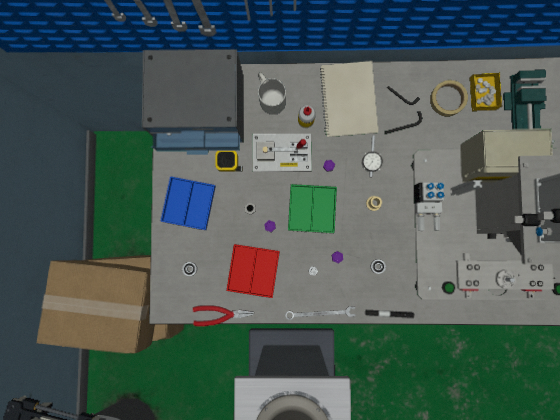

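View pics/scene0.png

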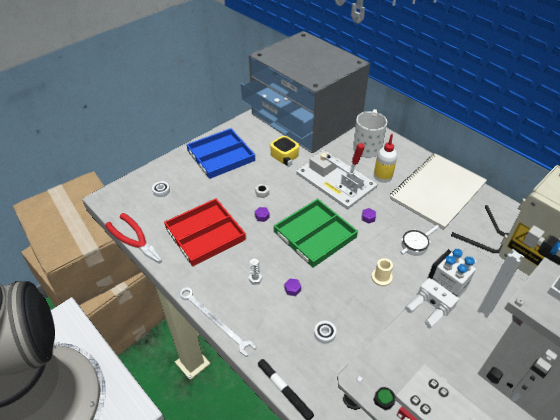

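The top view shows bearings at (190,269) and (378,267), the nut at (250,208), the bolt at (313,271) and the bush at (375,203). Trays are blue (188,203), green (312,208) and red (253,270). There are purple decoys at (270,226), (337,257) and (329,166).

```bash
cat > h.py <<'E'
import cv2,numpy as np
from cell import monitor, viewer, robot
P={n:viewer.camera_params(n) for n in("scene","top")}
def ray(n,uv):
    p=P[n];K=p["camera_matrix"];d=(np.array(uv,float)-K[:2,2])/K[0,0]
    s=d.copy()
    for _ in range(20): s=d/(1+p["k1"]*(s@s))
    R=p["R"];return -R.T@p["t"],R.T@np.r_[s,1]
def onz(n,uv,z):
    o,d=ray(n,uv);return (o+d*(z-o[2])/d[2])
def proj(n,X):
    p=P[n];c=p["R"]@np.array(X,float)+p["t"];s=c[:2]/c[2];s=s*(1+p["k1"]*(s@s))
    return p["camera_matrix"][:2,:2]@s+p["camera_matrix"][:2,2]
def trays(n,im):
    h=cv2.cvtColor(im,cv2.COLOR_RGB2HSV);out={}
    win={"top":dict(blue=(150,165,230,240),red=(215,235,290,305),green=(280,175,345,240)),
      "scene":dict(blue=(180,120,262,182),red=(158,192,252,270),green=(268,192,365,272))}[n]
    for c,(a,b) in dict(blue=(105,130),red=(0,8),green=(45,85)).items():
        m=cv2.inRange(h,(a,110,50),(b,255,255))
        x0,y0,x1,y1=win[c];w=np.zeros_like(m);w[y0:y1,x0:x1]=m[y0:y1,x0:x1]
        ct=max(cv2.findContours(w,0,2)[0],key=cv2.contourArea)
        pts=np.array([onz(n,q[0],.02)[:2] for q in cv2.convexHull(ct)],np.float32)
        (cx,cy),(wd,ht),an=cv2.minAreaRect(pts); an=(an+45)%90-45
        out[c]=(cx,cy,an,wd,ht)
    return out
E
python3 - <<'E'
from h import *
I={n:cv2.cvtColor(cv2.imread(f"pics/{n}0.png"),cv2.COLOR_BGR2RGB) for n in P}
for n in P:
    for k,v in trays(n,I[n]).items(): print(n,k,np.round(v,4))
W={"top":dict(ba=(190,269),bb=(378,267),nut=(250,208),bolt=(313,271),bush=(375,203)),
"scene":dict(ba=(161,187),bb=(325,331),nut=(263,190),bolt=(255,271),bush=(383,271))}
row=[]
for n in W:
    r=[]
    for k,(u,v) in W[n].items():
        c=I[n][v-20:v+20,u-20:u+20]; r.append(cv2.resize(c,(160,160),interpolation=0))
        z={"ba":.014,"bb":.014,"nut":.016,"bolt":.03,"bush":.045}[k]
        print(n,k,np.round(onz(n,(u,v),z),3))
    row.append(np.hstack(r))
cv2.imwrite("pics/crops.png",cv2.cvtColor(np.vstack(row),cv2.COLOR_RGB2BGR))
E
```

```text
scene blue [  0.6299   0.2828 -11.4212   0.1505   0.1377]
scene red [ 0.441   0.0993 -9.086   0.1452  0.1349]
scene green [ 0.6127 -0.0653 -3.7322  0.1395  0.1396]
top blue [  0.6351   0.2905 -11.3038   0.1317   0.131 ]
top red [ 0.4441  0.1057 -8.9245  0.1302  0.1312]
top green [ 0.6179 -0.0616 -3.7457  0.1296  0.13  ]
top ba [0.449 0.282 0.014]
top bb [ 0.453 -0.243  0.014]
top nut [0.619 0.114 0.016]
top bolt [ 0.442 -0.062  0.03 ]
top bush [ 0.629 -0.234  0.045]
scene ba [0.45  0.283 0.014]
scene bb [ 0.453 -0.245  0.014]
scene nut [0.617 0.108 0.016]
scene bolt [ 0.443 -0.064  0.03 ]
scene bush [ 0.616 -0.245  0.045]
```

View pics/crops.png

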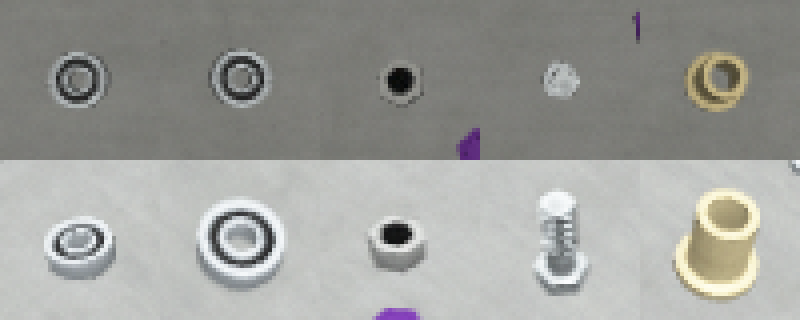

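Crop reading: both bearings, the nut, the bolt (thread top bright) and the bush are standing as described. I'll turn the refined feature pixels into points.

```bash
python3 - <<'E'
from h import *
for n,k,uv,z in [("top","ba",(189,268.5),.014),("scene","ba",(160.75,186),.014),("top","bb",(378,266.3),.014),("scene","bb",(324.5,329.7),.014),
("top","nut",(249.7,207.7),.016),("scene","nut",(261.7,188.2),.016),("top","bolt",(312.7,270.5),.04),("scene","bolttop",(253.7,261),.06),("scene","bolthead",(254.5,276.7),.01),
("top","bushtop",(375,201.2),.045),("top","bushfl",(372.7,203.5),.011),("scene","bushtop",(384.2,264),.045),("scene","bushfl",(381.7,276),.011)]:
    print(n,k,np.round(onz(n,uv,z),4))
E
```

```text
top ba [0.4501 0.2851 0.014 ]
scene ba [0.4512 0.2861 0.014 ]
top bb [ 0.4546 -0.2432  0.014 ]
scene bb [ 0.4542 -0.2429  0.014 ]
top nut [0.6203 0.1145 0.016 ]
scene nut [0.6191 0.1143 0.016 ]
top bolt [ 0.4442 -0.0607  0.04  ]
scene bolttop [ 0.4428 -0.0616  0.06  ]
scene bolthead [ 0.4416 -0.0622  0.01  ]
top bushtop [ 0.6335 -0.2337  0.045 ]
top bushfl [ 0.6305 -0.2331  0.011 ]
scene bushtop [ 0.6317 -0.2355  0.045 ]
scene bushfl [ 0.6283 -0.2385  0.011 ]
```

```bash
cat > d.py <<'E'
# usage: d.py x y z yawdeg [...]: chained shifts (tool axes at the present pose) from the measured pose
import sys,numpy as np
from scipy.spatial.transform import Rotation as S
from cell import monitor
s=monitor.observe();R=S.from_euler("xyz",s["tool_rot"]);p=s["tool_pos"]
print("t",round(s["time"],2),"pos",np.round(p,4),"yaw",round(np.degrees(s["tool_rot"][2]),2),"open",round(s["opening"],4),"F",np.round(s["contact_force"],1))
a=np.array(sys.argv[1:],float).reshape(-1,4)
for x,y,z,w in a:
    T=S.from_euler("xyz",[np.pi,0,np.radians(w)])
    print((x,y,z,w),"shift",np.round(R.inv().apply([x-p[0],y-p[1],z-p[2]]),4),"turn",np.round((R.inv()*T).as_rotvec(degrees=True),2))
E
python3 d.py .4505 .2855 .08 78.7
```

```text
t 0.1 pos [0.1331 0.5074 0.2028] yaw 165.29 open 0.0916 F [ 1.  -0.3  0.1]
(np.float64(0.4505), np.float64(0.2855), np.float64(0.08), np.float64(78.7)) shift [-0.3633 -0.1339  0.1229] turn [-7.000e-02  5.000e-02  8.659e+01]
```

Call:
{"fn": "move_arm", "kwargs": {"deltas": [{"x":-0.363,"y":-0.134,"z":0.06,"wz":86.6,"hand":0.75},{"x":-0.363,"y":-0.134,"z":0.06,"wz":86.6,"hand":0.75},{"x":-0.363,"y":-0.134,"z":0.09,"wz":86.6,"hand":0.75},{"x":-0.363,"y":-0.134,"z":0.123,"wz":86.6,"hand":0.75},{"x":-0.363,"y":-0.134,"z":0.123,"wz":86.6,"hand":0.75},{"x":-0.363,"y":-0.134,"z":0.123,"wz":86.6,"hand":0.75},{"x":-0.363,"y":-0.134,"z":0.123,"wz":86.6,"hand":0.75},{"x":-0.363,"y":-0.134,"z":0.123,"wz":86.6,"hand":0.75}], "grip_force": 25}}

```text
schema error: expected keys x, y, z, wx, wy, wz, hand
```

Call:
{"fn": "move_arm", "kwargs": {"deltas": [{"wz":1.5},{"wz":1.5},{"wz":1.5}]}}

```text
schema error: expected keys x, y, z, wx, wy, wz, hand
```

```bash
python3 d.py .4505 .2855 .08 78.7 .4505 .2855 .0025 78.7
```

```text
t 0.1 pos [0.1331 0.5074 0.2028] yaw 165.29 open 0.0916 F [ 1.  -0.3  0.1]
(np.float64(0.4505), np.float64(0.2855), np.float64(0.08), np.float64(78.7)) shift [-0.3633 -0.1339  0.1229] turn [-7.000e-02  5.000e-02  8.659e+01]
(np.float64(0.4505), np.float64(0.2855), np.float64(0.0025), np.float64(78.7)) shift [-0.3634 -0.1338  0.2004] turn [-7.000e-02  5.000e-02  8.659e+01]
```

All keys are required, so I'll send them all.

Call:
{"fn": "move_arm", "kwargs": {"deltas": [{"x":-0.363,"y":-0.134,"z":0.06,"wx":0,"wy":0,"wz":86.6,"hand":0.75},{"x":-0.363,"y":-0.134,"z":0.06,"wx":0,"wy":0,"wz":86.6,"hand":0.75},{"x":-0.363,"y":-0.134,"z":0.09,"wx":0,"wy":0,"wz":86.6,"hand":0.75},{"x":-0.363,"y":-0.134,"z":0.123,"wx":0,"wy":0,"wz":86.6,"hand":0.75},{"x":-0.363,"y":-0.134,"z":0.123,"wx":0,"wy":0,"wz":86.6,"hand":0.75},{"x":-0.363,"y":-0.134,"z":0.123,"wx":0,"wy":0,"wz":86.6,"hand":0.75},{"x":-0.363,"y":-0.134,"z":0.123,"wx":0,"wy":0,"wz":86.6,"hand":0.75},{"x":-0.363,"y":-0.134,"z":0.123,"wx":0,"wy":0,"wz":86.6,"hand":0.75}], "grip_force": 25}}

```text
time: 1.1
tool_pos: [0.4514, 0.2839, 0.0786]
tool_rot: [-3.139, 0.002, 1.375]
contact_force: [-0.9, 0.1, 0.9]
opening: 0.0691
```

```bash
python3 d.py .4505 .2855 .08 78.7 .4505 .2855 .0025 78.7
```

```text
t 1.1 pos [0.4514 0.2839 0.0786] yaw 78.78 open 0.0691 F [-0.9  0.1  0.9]
(np.float64(0.4505), np.float64(0.2855), np.float64(0.08), np.float64(78.7)) shift [ 0.0014 -0.0012 -0.0014] turn [-0.12  0.1   0.08]
(np.float64(0.4505), np.float64(0.2855), np.float64(0.0025), np.float64(78.7)) shift [ 0.0015 -0.0011  0.0761] turn [-0.12  0.1   0.08]
```

Call:
{"fn": "move_arm", "kwargs": {"deltas": [{"x":0.0005,"y":-0.001,"z":0.045,"wx":0,"wy":0,"wz":0,"hand":0.75},{"x":0.0005,"y":-0.001,"z":0.065,"wx":0,"wy":0,"wz":0,"hand":0.75},{"x":0.0005,"y":-0.001,"z":0.073,"wx":0,"wy":0,"wz":0,"hand":0.75},{"x":0.0005,"y":-0.001,"z":0.076,"wx":0,"wy":0,"wz":0,"hand":0.75},{"x":0.0005,"y":-0.001,"z":0.076,"wx":0,"wy":0,"wz":0,"hand":0.75}]}}

```text
time: 1.72
tool_pos: [0.4499, 0.2869, 0.005]
tool_rot: [3.141, -0.001, 1.385]
contact_force: [-0.2, -0.4, 0.2]
opening: 0.0689
```

```bash
python3 d.py .4505 .2855 .0025 78.7; python3 - <<'E'
from h import *
im=viewer.read_camera("scene");u,v=161,187
cv2.imwrite("pics/g1.png",cv2.cvtColor(cv2.resize(im[v-70:v+40,u-60:u+60],None,fx=4,fy=4),cv2.COLOR_RGB2BGR))
E
```

```text
t 1.73 pos [0.4499 0.2869 0.005 ] yaw 79.35 open 0.0689 F [-0.2 -0.4  0.2]
(np.float64(0.4505), np.float64(0.2855), np.float64(0.0025), np.float64(78.7)) shift [-0.0013  0.0008  0.0025] turn [ 0.05 -0.04  0.65]
```

View pics/g1.png

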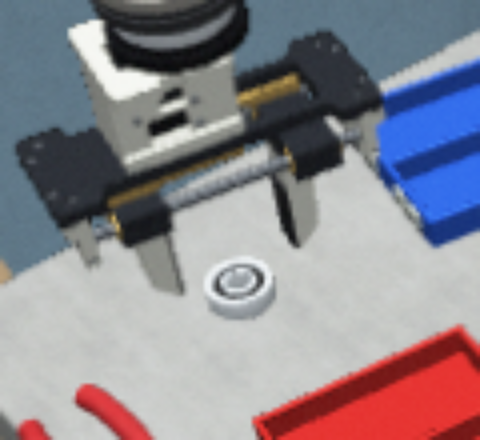

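The fingers stand either side of the bearing, with tips near crop (172,290) and (297,243). Their midline looks slightly behind the bearing at (240,285), so I'll check by projection.

```bash
python3 - <<'E'
from h import *
c=np.array([.4499,.2869]);a=np.radians(79.35);jy=np.array([np.sin(a),-np.cos(a)]);jx=np.array([np.cos(a),np.sin(a)])
f=lambda X:np.round((proj("scene",X)-[101,117]+.5)*4-.5)
print("bearing",f([.4505,.2855,.014]),f([.4505,.2855,0]))
for s in(-1,1):
  for w in(-1,0,1): print(s,w,f([*(c+jy*s*.0345+jx*w*.0095),.005]))
im=viewer.read_camera("top");print(proj("top",[.4505,.2855,.014]))
u,v=190,265
cv2.imwrite("pics/g2.png",cv2.cvtColor(cv2.resize(im[v-40:v+40,u-40:u+40],None,fx=5,fy=5),cv2.COLOR_RGB2BGR))
E
```

```text
bearing [240. 279.] [244. 296.]
-1 -1 [192. 320.]
-1 0 [186. 311.]
-1 1 [180. 301.]
1 -1 [300. 276.]
1 0 [294. 267.]
1 1 [287. 258.]
[188.84772818 268.36015879]
```

View pics/g2.png

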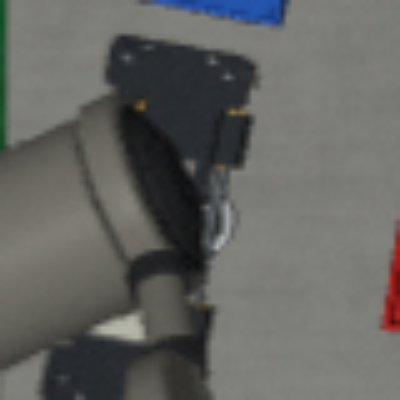

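```bash
python3 d.py .4505 .2855 .0025 78.7; python3 - <<'E'
from h import *
im=viewer.read_camera("scene")
c=cv2.resize(im[150:210,121:201],None,fx=8,fy=8,interpolation=cv2.INTER_CUBIC)
s=monitor.observe();c0=s["tool_pos"];a=s["tool_rot"][2];jy=np.array([np.sin(a),-np.cos(a)]);jx=np.array([np.cos(a),np.sin(a)])
f=lambda X:tuple(int(q) for q in (proj("scene",X)-[121,150]+.5)*8)
for sg in(-1,1):
  for w in(-.0095,.0095):
    cv2.line(c,f([*(c0[:2]+jy*sg*.0345+jx*w),c0[2]]),f([*(c0[:2]+jy*sg*.0345+jx*w),c0[2]+.03]),(255,0,0),1)
cv2.imwrite("pics/g3.png",cv2.cvtColor(c,cv2.COLOR_RGB2BGR))
E
```

```text
t 1.82 pos [0.45   0.287  0.0053] yaw 79.35 open 0.0693 F [-0.6 -0.3  0.1]
(np.float64(0.4505), np.float64(0.2855), np.float64(0.0025), np.float64(78.7)) shift [-0.0014  0.0007  0.0028] turn [ 0.08 -0.06  0.65]
```

View pics/g3.png

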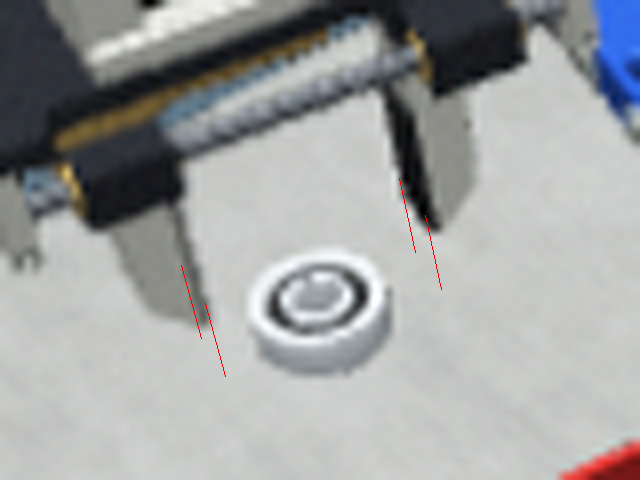

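The finger tips appear about 6 px above where the TCP pose projects, so either they are higher or they sit off to the side. I'll probe gently downward and watch the force.

Call:
{"fn": "move_arm", "kwargs": {"deltas": [{"x":-0.001,"y":0.0005,"z":0.002,"wx":0,"wy":0,"wz":0.5,"hand":0.75},{"x":-0.001,"y":0.0005,"z":0.003,"wx":0,"wy":0,"wz":0.5,"hand":0.75},{"x":-0.001,"y":0.0005,"z":0.003,"wx":0,"wy":0,"wz":0.5,"hand":0.75}]}}

```text
time: 2.25
tool_pos: [0.4498, 0.2856, 0.0014]
tool_rot: [-3.141, -0.0, 1.376]
contact_force: [0.3, -0.0, 0.3]
opening: 0.0686
```

Call:
{"fn": "move_arm", "kwargs": {"deltas": [{"x":0,"y":0,"z":0.002,"wx":0,"wy":0,"wz":0,"hand":0.75},{"x":0,"y":0,"z":0.003,"wx":0,"wy":0,"wz":0,"hand":0.75},{"x":0,"y":0,"z":0.003,"wx":0,"wy":0,"wz":0,"hand":0.75}]}}

```text
time: 2.62
tool_pos: [0.4497, 0.2856, -0.0017]
tool_rot: [-3.141, 0.0, 1.376]
contact_force: [-0.7, 0.0, -0.1]
opening: 0.0687
```

Call:
{"fn": "move_arm", "kwargs": {"deltas": [{"x":0,"y":0,"z":0.003,"wx":0,"wy":0,"wz":0,"hand":0.75},{"x":0,"y":0,"z":0.005,"wx":0,"wy":0,"wz":0,"hand":0.75},{"x":0,"y":0,"z":0.005,"wx":0,"wy":0,"wz":0,"hand":0.75}]}}

```text
time: 3.0
tool_pos: [0.4497, 0.2855, -0.0068]
tool_rot: [-3.141, 0.0, 1.376]
contact_force: [-0.0, -0.5, 0.4]
opening: 0.0687
```

```bash
python3 - <<'E'
from h import *
im=viewer.read_camera("scene")
c=cv2.resize(im[150:210,121:201],None,fx=8,fy=8,interpolation=cv2.INTER_CUBIC)
s=monitor.observe();print(s["tool_pos"],s["contact_force"],s["qpos"])
cv2.imwrite("pics/g4.png",cv2.cvtColor(c,cv2.COLOR_RGB2BGR))
E
```

```text
[ 0.44974506  0.28560757 -0.00669804] [ 0.59154261  0.60529994 -0.40644354] [4.21836946e-01 6.15257898e-01 1.74218679e+00 1.17962532e-04
 7.84339626e-01 6.16473979e-01]
```

View pics/g4.png

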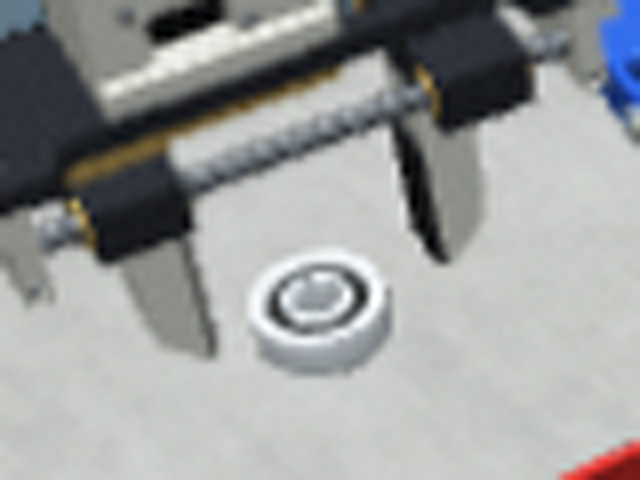

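Still no contact at a reported z of −6.7 mm. The fingers really are higher than reported, by something like 15–19 mm. I'll probe on.

Call:
{"fn": "move_arm", "kwargs": {"deltas": [{"x":0,"y":0,"z":0.002,"wx":0,"wy":0,"wz":0,"hand":0.75},{"x":0,"y":0,"z":0.004,"wx":0,"wy":0,"wz":0,"hand":0.75},{"x":0,"y":0,"z":0.004,"wx":0,"wy":0,"wz":0,"hand":0.75}]}}

```text
time: 3.42
tool_pos: [0.4497, 0.2855, -0.0108]
tool_rot: [-3.141, 0.0, 1.376]
contact_force: [-0.9, -0.5, -0.2]
opening: 0.0688
```

Call:
{"fn": "move_arm", "kwargs": {"deltas": [{"x":0,"y":0,"z":0.001,"wx":0,"wy":0,"wz":0,"hand":0.75},{"x":0,"y":0,"z":0.002,"wx":0,"wy":0,"wz":0,"hand":0.75},{"x":0,"y":0,"z":0.002,"wx":0,"wy":0,"wz":0,"hand":0.75}]}}

```text
time: 3.8
tool_pos: [0.4498, 0.2856, -0.0126]
tool_rot: [-3.142, -0.0, 1.376]
contact_force: [-0.3, -0.8, 0.5]
opening: 0.0688
```

Call:
{"fn": "move_arm", "kwargs": {"deltas": [{"x":0,"y":0,"z":0.001,"wx":0,"wy":0,"wz":0,"hand":0.75},{"x":0,"y":0,"z":0.002,"wx":0,"wy":0,"wz":0,"hand":0.75},{"x":0,"y":0,"z":0.002,"wx":0,"wy":0,"wz":0,"hand":0.75}]}}

```text
time: 4.18
tool_pos: [0.4497, 0.2856, -0.0147]
tool_rot: [-3.141, 0.0, 1.376]
contact_force: [0.6, 0.1, -0.0]
opening: 0.0691
```

Call:
{"fn": "move_arm", "kwargs": {"deltas": [{"x":0,"y":0,"z":0.001,"wx":0,"wy":0,"wz":0,"hand":0.75},{"x":0,"y":0,"z":0.002,"wx":0,"wy":0,"wz":0,"hand":0.75},{"x":0,"y":0,"z":0.002,"wx":0,"wy":0,"wz":0,"hand":0.75}]}}

```text
time: 4.55
tool_pos: [0.4497, 0.2856, -0.0167]
tool_rot: [-3.141, 0.0, 1.376]
contact_force: [-0.2, -0.7, 0.2]
opening: 0.0689
```

```bash
python3 - <<'E'
from h import *
im=viewer.read_camera("scene")
c=cv2.resize(im[150:210,121:201],None,fx=8,fy=8,interpolation=cv2.INTER_CUBIC)
s=monitor.observe();c0=s["tool_pos"];a=s["tool_rot"][2];print(c0,s["contact_force"]);jy=np.array([np.sin(a),-np.cos(a)]);jx=np.array([np.cos(a),np.sin(a)])
f=lambda X:tuple(int(q) for q in (proj("scene",X)-[121,150]+.5)*8)
for sg in(-1,1):
  cv2.line(c,*[f([*(c0[:2]+jy*sg*.0345+jx*w),0.0]) for w in(-.0095,.0095)],(255,0,0),1)
cv2.imwrite("pics/g5.png",cv2.cvtColor(c,cv2.COLOR_RGB2BGR))
E
```

```text
[ 0.44978871  0.28561244 -0.01662108] [-0.88131748 -0.47443965  0.50214251]
```

View pics/g5.png

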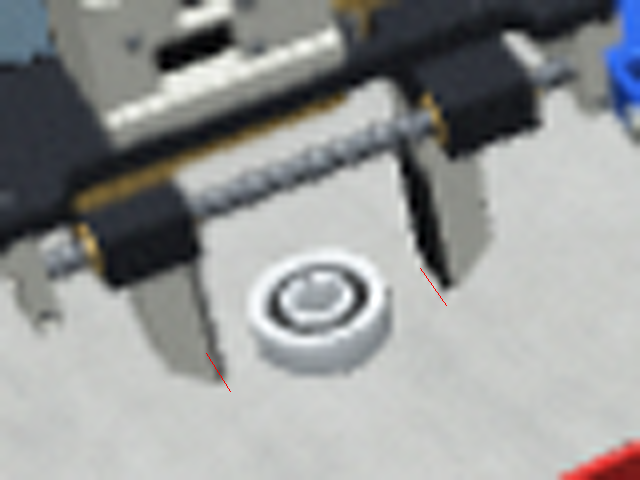

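Tips are now at crop (222,382) and (450,290), about 2–4 mm above the table and straddling the bearing properly. So the true tip height is the reported z plus about 19 mm. I'll grip here.

Call:
{"fn": "move_arm", "kwargs": {"deltas": [{"x":0,"y":0,"z":0.0005,"wx":0,"wy":0,"wz":0,"hand":0.3},{"x":0,"y":0,"z":0.0005,"wx":0,"wy":0,"wz":0,"hand":0.3},{"x":0,"y":0,"z":0.0005,"wx":0,"wy":0,"wz":0,"hand":0.3},{"x":0,"y":0,"z":0.0005,"wx":0,"wy":0,"wz":0,"hand":0.3},{"x":0,"y":0,"z":0.0005,"wx":0,"wy":0,"wz":0,"hand":0.3},{"x":0,"y":0,"z":0.0005,"wx":0,"wy":0,"wz":0,"hand":0.3}], "grip_force": 25}}

```text
time: 5.35
tool_pos: [0.4498, 0.2856, -0.0171]
tool_rot: [-3.142, -0.0, 1.376]
contact_force: [-0.4, 0.7, 0.3]
opening: 0.039
```

Call:
{"fn": "move_arm", "kwargs": {"deltas": [{"x":0,"y":0,"z":-0.01,"wx":0,"wy":0,"wz":0,"hand":0.3},{"x":0,"y":0,"z":-0.04,"wx":0,"wy":0,"wz":0,"hand":0.3},{"x":0,"y":0,"z":-0.06,"wx":0,"wy":0,"wz":0,"hand":0.3},{"x":0,"y":0,"z":-0.06,"wx":0,"wy":0,"wz":0,"hand":0.3}]}}

```text
time: 5.85
tool_pos: [0.451, 0.2862, 0.0448]
tool_rot: [3.138, -0.002, 1.376]
contact_force: [0.6, 0.3, -1.7]
opening: 0.0388
```

```bash
python3 d.py .6412 .3214 .043 78.7; python3 - <<'E'
from h import *
im=viewer.read_camera("scene")
cv2.imwrite("pics/g6.png",cv2.cvtColor(cv2.resize(im[100:220,100:280],None,fx=4,fy=4),cv2.COLOR_RGB2BGR))
E
```

```text
t 5.85 pos [0.451  0.2862 0.0448] yaw 78.85 open 0.0388 F [ 0.6  0.3 -1.7]
(np.float64(0.6412), np.float64(0.3214), np.float64(0.043), np.float64(78.7)) shift [0.0714 0.1798 0.0025] turn [ 0.19 -0.14  0.15]
```

View pics/g6.png

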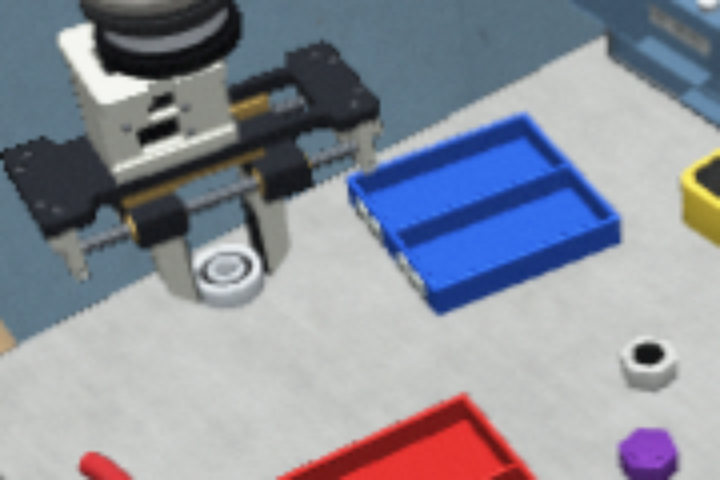

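Call:
{"fn": "move_arm", "kwargs": {"deltas": [{"x":0.0714,"y":0.18,"z":0,"wx":0,"wy":0,"wz":0,"hand":0.3},{"x":0.0714,"y":0.18,"z":0,"wx":0,"wy":0,"wz":0,"hand":0.3},{"x":0.0714,"y":0.18,"z":0,"wx":0,"wy":0,"wz":0,"hand":0.3},{"x":0.0714,"y":0.18,"z":0,"wx":0,"wy":0,"wz":0,"hand":0.3},{"x":0.0714,"y":0.18,"z":0,"wx":0,"wy":0,"wz":0,"hand":0.3},{"x":0.0714,"y":0.18,"z":0,"wx":0,"wy":0,"wz":0,"hand":0.3}]}}

```text
time: 6.65
tool_pos: [0.6385, 0.3208, 0.0425]
tool_rot: [-3.14, 0.001, 1.377]
contact_force: [0.1, -0.2, -1.3]
opening: 0.0387
```

```bash
python3 d.py .6412 .3214 -.013 78.7
```

```text
t 6.65 pos [0.6385 0.3208 0.0425] yaw 78.88 open 0.0387 F [ 0.1 -0.2 -1.3]
(np.float64(0.6412), np.float64(0.3214), np.float64(-0.013), np.float64(78.7)) shift [0.0012 0.0026 0.0555] turn [-0.11  0.06  0.18]
```

Call:
{"fn": "move_arm", "kwargs": {"deltas": [{"x":0,"y":0,"z":0.03,"wx":0,"wy":0,"wz":0,"hand":0.3},{"x":0,"y":0,"z":0.047,"wx":0,"wy":0,"wz":0,"hand":0.3},{"x":0,"y":0,"z":0.055,"wx":0,"wy":0,"wz":0,"hand":0.3},{"x":0,"y":0,"z":0.0563,"wx":0,"wy":0,"wz":0,"hand":0.3},{"x":0,"y":0,"z":0.0563,"wx":0,"wy":0,"wz":0,"hand":0.3},{"x":0,"y":0,"z":0.0563,"wx":0,"wy":0,"wz":0,"hand":0.3}]}}

```text
time: 7.4
tool_pos: [0.6407, 0.321, -0.0125]
tool_rot: [3.14, -0.001, 1.376]
contact_force: [0.3, 0.6, -1.2]
opening: 0.039
```

Call:
{"fn": "move_arm", "kwargs": {"deltas": [{"x":0,"y":0,"z":0,"wx":0,"wy":0,"wz":0,"hand":0.58},{"x":0,"y":0,"z":0,"wx":0,"wy":0,"wz":0,"hand":0.58},{"x":0,"y":0,"z":0,"wx":0,"wy":0,"wz":0,"hand":0.58},{"x":0,"y":0,"z":-0.02,"wx":0,"wy":0,"wz":0,"hand":0.58},{"x":0,"y":0,"z":-0.06,"wx":0,"wy":0,"wz":0,"hand":0.7},{"x":0,"y":0,"z":-0.08,"wx":0,"wy":0,"wz":0,"hand":0.7},{"x":0,"y":0,"z":-0.08,"wx":0,"wy":0,"wz":0,"hand":0.7}]}}

```text
time: 8.28
tool_pos: [0.6419, 0.3215, 0.0704]
tool_rot: [3.137, -0.003, 1.376]
contact_force: [-0.1, 0.1, 0.4]
opening: 0.064
```

```bash
python3 d.py .4545 -.243 .06 78.7
```

```text
t 8.28 pos [0.6419 0.3215 0.0704] yaw 78.84 open 0.064 F [-0.1  0.1  0.4]
(np.float64(0.4545), np.float64(-0.243), np.float64(0.06), np.float64(78.7)) shift [-0.5901 -0.0746  0.0081] turn [ 0.29 -0.18  0.14]
```

Call:
{"fn": "move_arm", "kwargs": {"deltas": [{"x":-0.59,"y":-0.0746,"z":0,"wx":0,"wy":0,"wz":0,"hand":0.7},{"x":-0.59,"y":-0.0746,"z":0,"wx":0,"wy":0,"wz":0,"hand":0.7},{"x":-0.59,"y":-0.0746,"z":0,"wx":0,"wy":0,"wz":0,"hand":0.7},{"x":-0.59,"y":-0.0746,"z":0,"wx":0,"wy":0,"wz":0,"hand":0.7},{"x":-0.59,"y":-0.0746,"z":0,"wx":0,"wy":0,"wz":0,"hand":0.7},{"x":-0.59,"y":-0.0746,"z":0,"wx":0,"wy":0,"wz":0,"hand":0.7},{"x":-0.59,"y":-0.0746,"z":0,"wx":0,"wy":0,"wz":0,"hand":0.7},{"x":-0.59,"y":-0.0746,"z":0,"wx":0,"wy":0,"wz":0,"hand":0.7}]}}

```text
time: 9.28
tool_pos: [0.4815, -0.1553, 0.0662]
tool_rot: [-3.141, -0.0, 1.376]
contact_force: [0.5, 0.4, 0.3]
opening: 0.0644
```

```bash
python3 d.py .4545 -.243 .03 78.7; python3 - <<'E'
from h import *
im=viewer.read_camera("scene")
cv2.imwrite("pics/g7.png",cv2.cvtColor(cv2.resize(im[100:210,150:290],None,fx=4,fy=4),cv2.COLOR_RGB2BGR))
E
```

```text
t 9.28 pos [ 0.4815 -0.1553  0.0662] yaw 78.85 open 0.0644 F [0.5 0.4 0.3]
(np.float64(0.4545), np.float64(-0.243), np.float64(0.03), np.float64(78.7)) shift [-0.0913 -0.0095  0.0362] turn [-0.04 -0.02  0.15]
```

View pics/g7.png

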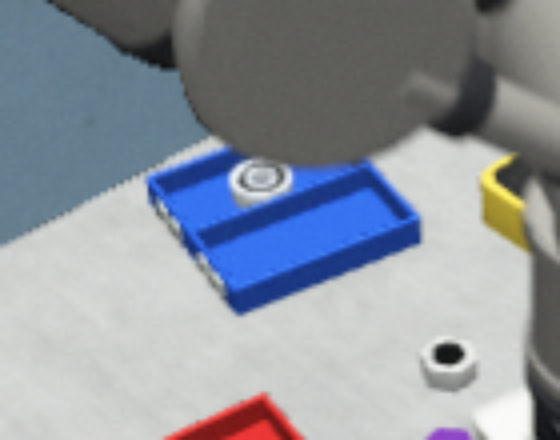

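The bearing lies flat in the left blue bay at crop (260,180). On to the second one.

Call:
{"fn": "move_arm", "kwargs": {"deltas": [{"x":-0.0913,"y":-0.0095,"z":0.036,"wx":0,"wy":0,"wz":0,"hand":0.7},{"x":-0.0913,"y":-0.0095,"z":0.036,"wx":0,"wy":0,"wz":0,"hand":0.7},{"x":-0.0913,"y":-0.0095,"z":0.036,"wx":0,"wy":0,"wz":0,"hand":0.7},{"x":-0.0913,"y":-0.0095,"z":0.036,"wx":0,"wy":0,"wz":0,"hand":0.7},{"x":-0.0913,"y":-0.0095,"z":0.036,"wx":0,"wy":0,"wz":0,"hand":0.7}]}}

```text
time: 9.95
tool_pos: [0.4562, -0.2404, 0.0309]
tool_rot: [3.141, -0.0, 1.378]
contact_force: [-0.4, 0.4, -0.2]
opening: 0.0641
```

```bash
python3 d.py .4545 -.243 -.017 78.7
```

```text
t 9.95 pos [ 0.4562 -0.2404  0.0309] yaw 78.93 open 0.0641 F [-0.4  0.4 -0.2]
(np.float64(0.4545), np.float64(-0.243), np.float64(-0.017), np.float64(78.7)) shift [-0.0029 -0.0012  0.0479] turn [ 0.02 -0.01  0.23]
```

Call:
{"fn": "move_arm", "kwargs": {"deltas": [{"x":-0.0005,"y":0,"z":0.03,"wx":0,"wy":0,"wz":0,"hand":0.7},{"x":-0.0005,"y":0,"z":0.042,"wx":0,"wy":0,"wz":0,"hand":0.7},{"x":-0.0005,"y":0,"z":0.047,"wx":0,"wy":0,"wz":0,"hand":0.7},{"x":-0.0005,"y":0,"z":0.047,"wx":0,"wy":0,"wz":0,"hand":0.7}]}}

```text
time: 10.45
tool_pos: [0.4559, -0.2418, -0.0162]
tool_rot: [3.141, -0.0, 1.376]
contact_force: [0.6, -0.1, -0.4]
opening: 0.0641
```

```bash
python3 d.py .4545 -.243 -.017 78.7
```

```text
t 10.45 pos [ 0.4559 -0.2418 -0.0162] yaw 78.87 open 0.0641 F [ 0.6 -0.1 -0.4]
(np.float64(0.4545), np.float64(-0.243), np.float64(-0.017), np.float64(78.7)) shift [-0.0015 -0.0011  0.0008] turn [ 0.01 -0.    0.17]
```

Call:
{"fn": "move_arm", "kwargs": {"deltas": [{"x":-0.0015,"y":-0.001,"z":0.0005,"wx":0,"wy":0,"wz":0,"hand":0.7},{"x":-0.0015,"y":-0.001,"z":0.0005,"wx":0,"wy":0,"wz":0,"hand":0.3},{"x":-0.0015,"y":-0.001,"z":0.0005,"wx":0,"wy":0,"wz":0,"hand":0.3},{"x":-0.0015,"y":-0.001,"z":0.0005,"wx":0,"wy":0,"wz":0,"hand":0.3},{"x":-0.0015,"y":-0.001,"z":0.0005,"wx":0,"wy":0,"wz":0,"hand":0.3},{"x":-0.0015,"y":-0.001,"z":0.0005,"wx":0,"wy":0,"wz":0,"hand":0.3}]}}

```text
time: 11.2
tool_pos: [0.4544, -0.2433, -0.0168]
tool_rot: [3.141, 0.0, 1.376]
contact_force: [-0.6, -0.9, 2.1]
opening: 0.0389
```

Call:
{"fn": "move_arm", "kwargs": {"deltas": [{"x":0,"y":0,"z":-0.01,"wx":0,"wy":0,"wz":0,"hand":0.3},{"x":0,"y":0,"z":-0.05,"wx":0,"wy":0,"wz":0,"hand":0.3},{"x":0,"y":0,"z":-0.08,"wx":0,"wy":0,"wz":0,"hand":0.3},{"x":0,"y":0,"z":-0.08,"wx":0,"wy":0,"wz":0,"hand":0.3}]}}

```text
time: 11.7
tool_pos: [0.4557, -0.2441, 0.0656]
tool_rot: [3.137, 0.002, 1.376]
contact_force: [-0.1, -0.2, -2.3]
opening: 0.0392
```

```bash
python3 d.py .6288 .2596 .063 78.7
```

```text
t 11.7 pos [ 0.4557 -0.2441  0.0656] yaw 78.85 open 0.0392 F [-0.1 -0.2 -2.3]
(np.float64(0.6288), np.float64(0.2596), np.float64(0.063), np.float64(78.7)) shift [0.5277 0.0724 0.0018] turn [0.27 0.12 0.15]
```

Call:
{"fn": "move_arm", "kwargs": {"deltas": [{"x":0.5277,"y":0.0724,"z":0,"wx":0,"wy":0,"wz":0,"hand":0.3},{"x":0.5277,"y":0.0724,"z":0,"wx":0,"wy":0,"wz":0,"hand":0.3},{"x":0.5277,"y":0.0724,"z":0,"wx":0,"wy":0,"wz":0,"hand":0.3},{"x":0.5277,"y":0.0724,"z":0,"wx":0,"wy":0,"wz":0,"hand":0.3},{"x":0.5277,"y":0.0724,"z":0,"wx":0,"wy":0,"wz":0,"hand":0.3},{"x":0.5277,"y":0.0724,"z":0,"wx":0,"wy":0,"wz":0,"hand":0.3},{"x":0.5277,"y":0.0724,"z":0,"wx":0,"wy":0,"wz":0,"hand":0.3},{"x":0.5277,"y":0.0724,"z":0,"wx":0,"wy":0,"wz":0,"hand":0.3}]}}

```text
time: 12.7
tool_pos: [0.6165, 0.2315, 0.0616]
tool_rot: [-3.14, 0.001, 1.376]
contact_force: [1.5, -1.0, -1.7]
opening: 0.0392
```

```bash
python3 d.py .6288 .2596 .063 78.7
```

```text
t 12.7 pos [0.6165 0.2315 0.0616] yaw 78.85 open 0.0392 F [ 1.5 -1.  -1.7]
(np.float64(0.6288), np.float64(0.2596), np.float64(0.063), np.float64(78.7)) shift [ 0.03    0.0067 -0.0014] turn [-0.11  0.06  0.15]
```

Call:
{"fn": "move_arm", "kwargs": {"deltas": [{"x":0.03,"y":0.0055,"z":0,"wx":0,"wy":0,"wz":0,"hand":0.3},{"x":0.03,"y":0.0055,"z":0,"wx":0,"wy":0,"wz":0,"hand":0.3},{"x":0.03,"y":0.0055,"z":0,"wx":0,"wy":0,"wz":0,"hand":0.3}]}}

```text
time: 13.08
tool_pos: [0.6271, 0.2571, 0.0618]
tool_rot: [-3.139, 0.002, 1.376]
contact_force: [-0.1, 0.2, -0.8]
opening: 0.0389
```

```bash
python3 d.py .6288 .2596 -.013 78.7
```

```text
t 13.07 pos [0.6271 0.2571 0.0618] yaw 78.83 open 0.0389 F [-0.1  0.2 -0.8]
(np.float64(0.6288), np.float64(0.2596), np.float64(-0.013), np.float64(78.7)) shift [0.0029 0.0013 0.0748] turn [-0.13  0.09  0.13]
```

Call:
{"fn": "move_arm", "kwargs": {"deltas": [{"x":0.001,"y":0,"z":0.04,"wx":0,"wy":0,"wz":0,"hand":0.3},{"x":0.001,"y":0,"z":0.066,"wx":0,"wy":0,"wz":0,"hand":0.3},{"x":0.001,"y":0,"z":0.074,"wx":0,"wy":0,"wz":0,"hand":0.3},{"x":0.001,"y":0,"z":0.0763,"wx":0,"wy":0,"wz":0,"hand":0.3},{"x":0.001,"y":0,"z":0.0763,"wx":0,"wy":0,"wz":0,"hand":0.3},{"x":0.001,"y":0,"z":0.0763,"wx":0,"wy":0,"wz":0,"hand":0.3}]}}

```text
time: 13.82
tool_pos: [0.629, 0.2591, -0.0119]
tool_rot: [3.14, -0.001, 1.376]
contact_force: [0.1, -0.0, -1.1]
opening: 0.0391
```

Call:
{"fn": "move_arm", "kwargs": {"deltas": [{"x":0,"y":0,"z":0,"wx":0,"wy":0,"wz":0,"hand":0.58},{"x":0,"y":0,"z":0,"wx":0,"wy":0,"wz":0,"hand":0.58},{"x":0,"y":0,"z":0,"wx":0,"wy":0,"wz":0,"hand":0.58},{"x":0,"y":0,"z":-0.02,"wx":0,"wy":0,"wz":0,"hand":0.58},{"x":0,"y":0,"z":-0.06,"wx":0,"wy":0,"wz":0,"hand":0.65},{"x":0,"y":0,"z":-0.08,"wx":0,"wy":0,"wz":0,"hand":0.65},{"x":0,"y":0,"z":-0.08,"wx":0,"wy":0,"wz":0,"hand":0.65}]}}

```text
time: 14.7
tool_pos: [0.6299, 0.2595, 0.0703]
tool_rot: [3.136, -0.003, 1.376]
contact_force: [-1.1, -0.6, -0.7]
opening: 0.06
```

```bash
python3 d.py .62 .1144 .05 81.1
```

```text
t 14.7 pos [0.6299 0.2595 0.0703] yaw 78.85 open 0.06 F [-1.1 -0.6 -0.7]
(np.float64(0.62), np.float64(0.1144), np.float64(0.05), np.float64(81.1)) shift [-0.1443  0.0182  0.02  ] turn [ 0.3  -0.15 -2.25]
```

Call:
{"fn": "move_arm", "kwargs": {"deltas": [{"x":-0.1443,"y":0.0185,"z":0.018,"wx":0,"wy":0,"wz":-2.3,"hand":0.65},{"x":-0.1443,"y":0.0185,"z":0.018,"wx":0,"wy":0,"wz":-2.3,"hand":0.65},{"x":-0.1443,"y":0.0185,"z":0.018,"wx":0,"wy":0,"wz":-2.3,"hand":0.65},{"x":-0.1443,"y":0.0185,"z":0.018,"wx":0,"wy":0,"wz":-2.3,"hand":0.65},{"x":-0.1443,"y":0.0185,"z":0.018,"wx":0,"wy":0,"wz":-2.3,"hand":0.65},{"x":-0.1443,"y":0.0185,"z":0.018,"wx":0,"wy":0,"wz":-2.3,"hand":0.65}]}}

```text
time: 15.45
tool_pos: [0.6186, 0.1155, 0.0489]
tool_rot: [3.141, -0.0, 1.418]
contact_force: [-0.4, 0.9, -0.1]
opening: 0.0597
```

```bash
python3 d.py .62 .1144 -.0165 81.1
```

```text
t 15.45 pos [0.6186 0.1155 0.0489] yaw 81.26 open 0.0597 F [-0.4  0.9 -0.1]
(np.float64(0.62), np.float64(0.1144), np.float64(-0.0165), np.float64(81.1)) shift [-0.0009  0.0015  0.0654] turn [ 0.02 -0.03  0.16]
```

Call:
{"fn": "move_arm", "kwargs": {"deltas": [{"x":-0.0005,"y":0.001,"z":0.04,"wx":0,"wy":0,"wz":0,"hand":0.65},{"x":-0.0005,"y":0.001,"z":0.058,"wx":0,"wy":0,"wz":0,"hand":0.65},{"x":-0.0005,"y":0.001,"z":0.065,"wx":0,"wy":0,"wz":0,"hand":0.65},{"x":-0.0005,"y":0.001,"z":0.065,"wx":0,"wy":0,"wz":0,"hand":0.65},{"x":-0.0005,"y":0.001,"z":0.065,"wx":0,"wy":0,"wz":0,"hand":0.65}]}}

```text
time: 16.08
tool_pos: [0.6203, 0.1133, -0.0151]
tool_rot: [3.14, -0.001, 1.416]
contact_force: [0.3, -0.6, 0.4]
opening: 0.0596
```

```bash
python3 d.py .62 .1144 -.0165 81.1
```

```text
t 16.07 pos [ 0.6203  0.1133 -0.0151] yaw 81.14 open 0.0596 F [ 0.3 -0.6  0.4]
(np.float64(0.62), np.float64(0.1144), np.float64(-0.0165), np.float64(81.1)) shift [ 0.001  -0.0004  0.0014] turn [ 0.11 -0.03  0.04]
```

Call:
{"fn": "move_arm", "kwargs": {"deltas": [{"x":0.001,"y":0,"z":0.0008,"wx":0,"wy":0,"wz":0,"hand":0.65},{"x":0.001,"y":0,"z":0.0008,"wx":0,"wy":0,"wz":0,"hand":0.2},{"x":0.001,"y":0,"z":0.0008,"wx":0,"wy":0,"wz":0,"hand":0.2},{"x":0.001,"y":0,"z":0.0008,"wx":0,"wy":0,"wz":0,"hand":0.2},{"x":0.001,"y":0,"z":0.0008,"wx":0,"wy":0,"wz":0,"hand":0.2},{"x":0.001,"y":0,"z":0.0008,"wx":0,"wy":0,"wz":0,"hand":0.2}]}}

```text
time: 16.82
tool_pos: [0.6196, 0.1142, -0.0169]
tool_rot: [3.142, -0.0, 1.416]
contact_force: [-0.7, -0.5, 0.5]
opening: 0.0331
```

Call:
{"fn": "move_arm", "kwargs": {"deltas": [{"x":0,"y":0,"z":-0.01,"wx":0,"wy":0,"wz":0,"hand":0.2},{"x":0,"y":0,"z":-0.05,"wx":0,"wy":0,"wz":0,"hand":0.2},{"x":0,"y":0,"z":-0.08,"wx":0,"wy":0,"wz":0,"hand":0.2},{"x":0,"y":0,"z":-0.08,"wx":0,"wy":0,"wz":0,"hand":0.2}]}}

```text
time: 17.32
tool_pos: [0.6215, 0.1143, 0.0662]
tool_rot: [3.136, -0.001, 1.416]
contact_force: [-0.5, -0.3, -0.2]
opening: 0.0334
```

```bash
python3 d.py .449 .1368 .063 81.1
```

```text
t 17.32 pos [0.6215 0.1143 0.0662] yaw 81.14 open 0.0334 F [-0.5 -0.3 -0.2]
(np.float64(0.449), np.float64(0.1368), np.float64(0.063), np.float64(81.1)) shift [-0.0044 -0.1739  0.0022] turn [ 0.34 -0.08  0.04]
```

Call:
{"fn": "move_arm", "kwargs": {"deltas": [{"x":-0.004,"y":-0.1725,"z":0,"wx":0,"wy":0,"wz":0,"hand":0.2},{"x":-0.004,"y":-0.1725,"z":0,"wx":0,"wy":0,"wz":0,"hand":0.2},{"x":-0.004,"y":-0.1725,"z":0,"wx":0,"wy":0,"wz":0,"hand":0.2},{"x":-0.004,"y":-0.1725,"z":0,"wx":0,"wy":0,"wz":0,"hand":0.2},{"x":-0.004,"y":-0.1725,"z":0,"wx":0,"wy":0,"wz":0,"hand":0.2},{"x":-0.004,"y":-0.1725,"z":0,"wx":0,"wy":0,"wz":0,"hand":0.2}]}}

```text
time: 18.08
tool_pos: [0.4498, 0.1366, 0.0628]
tool_rot: [3.141, -0.0, 1.416]
contact_force: [0.4, -0.9, 0.1]
opening: 0.0333
```

```bash
python3 d.py .449 .1368 -.0130 81.1
```

```text
t 18.07 pos [0.4498 0.1366 0.0628] yaw 81.11 open 0.0333 F [ 0.4 -0.9  0.1]
(np.float64(0.449), np.float64(0.1368), np.float64(-0.013), np.float64(81.1)) shift [ 0.     -0.0008  0.0758] turn [ 0.04 -0.02  0.01]
```

Call:
{"fn": "move_arm", "kwargs": {"deltas": [{"x":0,"y":0,"z":0.04,"wx":0,"wy":0,"wz":0,"hand":0.2},{"x":0,"y":0,"z":0.066,"wx":0,"wy":0,"wz":0,"hand":0.2},{"x":0,"y":0,"z":0.074,"wx":0,"wy":0,"wz":0,"hand":0.2},{"x":0,"y":0,"z":0.0763,"wx":0,"wy":0,"wz":0,"hand":0.2},{"x":0,"y":0,"z":0.0763,"wx":0,"wy":0,"wz":0,"hand":0.2},{"x":0,"y":0,"z":0.0763,"wx":0,"wy":0,"wz":0,"hand":0.2}]}}

```text
time: 18.82
tool_pos: [0.4492, 0.1369, -0.0125]
tool_rot: [3.14, -0.001, 1.416]
contact_force: [0.2, -0.5, -0.5]
opening: 0.0334
```

Call:
{"fn": "move_arm", "kwargs": {"deltas": [{"x":0,"y":0,"z":0,"wx":0,"wy":0,"wz":0,"hand":0.52},{"x":0,"y":0,"z":0,"wx":0,"wy":0,"wz":0,"hand":0.52},{"x":0,"y":0,"z":0,"wx":0,"wy":0,"wz":0,"hand":0.52},{"x":0,"y":0,"z":-0.02,"wx":0,"wy":0,"wz":0,"hand":0.52},{"x":0,"y":0,"z":-0.06,"wx":0,"wy":0,"wz":0,"hand":0.52},{"x":0,"y":0,"z":-0.11,"wx":0,"wy":0,"wz":0,"hand":0.52},{"x":0,"y":0,"z":-0.11,"wx":0,"wy":0,"wz":0,"hand":0.52}]}}

```text
time: 19.7
tool_pos: [0.451, 0.1372, 0.1001]
tool_rot: [3.134, -0.002, 1.416]
contact_force: [1.0, -0.0, -0.1]
opening: 0.0474
```

```bash
python3 d.py .443 -.0615 .09 81.1
```

```text
t 19.7 pos [0.451  0.1372 0.1001] yaw 81.15 open 0.0474 F [ 1.  -0.  -0.1]
(np.float64(0.443), np.float64(-0.0615), np.float64(0.09), np.float64(81.1)) shift [-0.1976  0.0226  0.0098] turn [ 0.43 -0.13  0.05]
```

Call:
{"fn": "move_arm", "kwargs": {"deltas": [{"x":-0.1973,"y":0.0242,"z":0.007,"wx":0,"wy":0,"wz":0,"hand":0.5},{"x":-0.1973,"y":0.0242,"z":0.007,"wx":0,"wy":0,"wz":0,"hand":0.5},{"x":-0.1973,"y":0.0242,"z":0.007,"wx":0,"wy":0,"wz":0,"hand":0.5},{"x":-0.1973,"y":0.0242,"z":0.007,"wx":0,"wy":0,"wz":0,"hand":0.5},{"x":-0.1973,"y":0.0242,"z":0.007,"wx":0,"wy":0,"wz":0,"hand":0.5},{"x":-0.1973,"y":0.0242,"z":0.007,"wx":0,"wy":0,"wz":0,"hand":0.5},{"x":-0.1973,"y":0.0242,"z":0.007,"wx":0,"wy":0,"wz":0,"hand":0.5}]}}

```text
time: 20.58
tool_pos: [0.442, -0.0605, 0.0896]
tool_rot: [-3.141, -0.0, 1.419]
contact_force: [-0.7, -0.8, 0.5]
opening: 0.046
```

```bash
python3 d.py .443 -.0615 .003 81.1; python3 - <<'E'
from h import *
a=viewer.read_camera("scene");b=viewer.read_camera("top")
cv2.imwrite("pics/g8.png",cv2.cvtColor(np.hstack([cv2.resize(a[160:300,150:290],(400,400)),cv2.resize(b[160:300,150:290],(400,400))]),cv2.COLOR_RGB2BGR))
E
```

```text
t 20.57 pos [ 0.442  -0.0605  0.0896] yaw 81.28 open 0.046 F [-0.7 -0.8  0.5]
(np.float64(0.443), np.float64(-0.0615), np.float64(0.003), np.float64(81.1)) shift [-0.0009  0.0011  0.0866] turn [-0.01 -0.01  0.18]
```

View pics/g8.png

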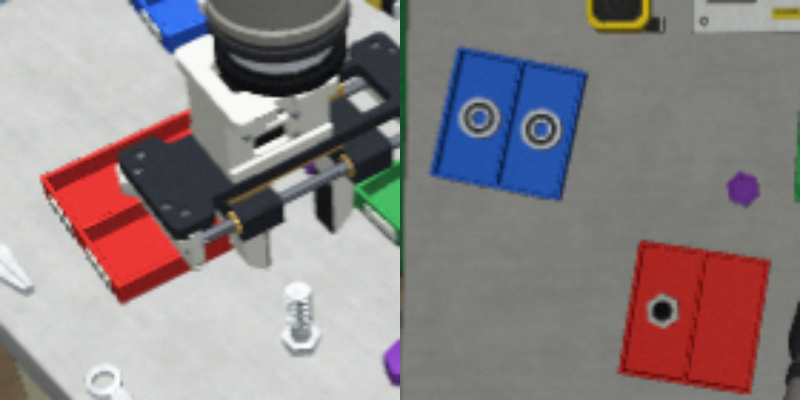

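The top view shows both bearings flat in the blue bays at crop (480,118) and (540,128), and the nut in the left red bay at (662,310). The bolt stands just below the fingers. I'll descend on its shank.

Call:
{"fn": "move_arm", "kwargs": {"deltas": [{"x":-0.0003,"y":0.001,"z":0,"wx":0,"wy":0,"wz":0,"hand":0.5},{"x":-0.0003,"y":0.001,"z":0.05,"wx":0,"wy":0,"wz":0,"hand":0.5},{"x":-0.0003,"y":0.001,"z":0.075,"wx":0,"wy":0,"wz":0,"hand":0.5},{"x":-0.0003,"y":0.001,"z":0.0865,"wx":0,"wy":0,"wz":0,"hand":0.5},{"x":-0.0003,"y":0.001,"z":0.0865,"wx":0,"wy":0,"wz":0,"hand":0.5},{"x":-0.0003,"y":0.001,"z":0.0865,"wx":0,"wy":0,"wz":0,"hand":0.5}]}}

```text
time: 21.42
tool_pos: [0.4438, -0.0625, 0.0041]
tool_rot: [3.14, 0.0, 1.416]
contact_force: [0.0, -0.3, 0.1]
opening: 0.0461
```

```bash
python3 d.py .443 -.0615 .003 81.1
```

```text
t 21.43 pos [ 0.4438 -0.0625  0.0041] yaw 81.15 open 0.0461 F [ 0.  -0.3  0.1]
(np.float64(0.443), np.float64(-0.0615), np.float64(0.003), np.float64(81.1)) shift [ 0.0009 -0.0009  0.0011] turn [0.1  0.01 0.05]
```

Call:
{"fn": "move_arm", "kwargs": {"deltas": [{"x":0.0005,"y":-0.0007,"z":0,"wx":0,"wy":0,"wz":0,"hand":0.05},{"x":0.0005,"y":-0.0007,"z":0,"wx":0,"wy":0,"wz":0,"hand":0.05},{"x":0.0005,"y":-0.0007,"z":0,"wx":0,"wy":0,"wz":0,"hand":0.05},{"x":0.0005,"y":-0.0007,"z":0,"wx":0,"wy":0,"wz":0,"hand":0.05},{"x":0.0005,"y":-0.0007,"z":0,"wx":0,"wy":0,"wz":0,"hand":0.05},{"x":0.0005,"y":-0.0007,"z":0,"wx":0,"wy":0,"wz":0,"hand":0.05},{"x":0.0005,"y":-0.0007,"z":0,"wx":0,"wy":0,"wz":0,"hand":0.05}]}}

```text
time: 22.3
tool_pos: [0.4425, -0.0617, 0.0034]
tool_rot: [3.141, -0.0, 1.416]
contact_force: [-0.3, 0.4, 5.2]
opening: 0.0155
```

Call:
{"fn": "move_arm", "kwargs": {"deltas": [{"x":0,"y":0,"z":-0.01,"wx":0,"wy":0,"wz":0,"hand":0.05},{"x":0,"y":0,"z":-0.04,"wx":0,"wy":0,"wz":0,"hand":0.05},{"x":0,"y":0,"z":-0.06,"wx":0,"wy":0,"wz":0,"hand":0.05},{"x":0,"y":0,"z":-0.06,"wx":0,"wy":0,"wz":0,"hand":0.05}]}}

```text
time: 22.8
tool_pos: [0.4433, -0.062, 0.0645]
tool_rot: [3.138, 0.0, 1.416]
contact_force: [-0.3, -0.2, -1.0]
opening: 0.0149
```

```bash
python3 d.py .4392 .0746 .063 81.1; python3 - <<'E'
from h import *
a=viewer.read_camera("scene")
cv2.imwrite("pics/g9.png",cv2.cvtColor(cv2.resize(a[190:300,180:320],None,fx=4,fy=4),cv2.COLOR_RGB2BGR))
E
```

```text
t 22.8 pos [ 0.4433 -0.062   0.0645] yaw 81.15 open 0.0149 F [-0.3 -0.2 -1. ]
(np.float64(0.4392), np.float64(0.0746), np.float64(0.063), np.float64(81.1)) shift [ 0.1343 -0.0251  0.0014] turn [0.18 0.02 0.05]
```

View pics/g9.png

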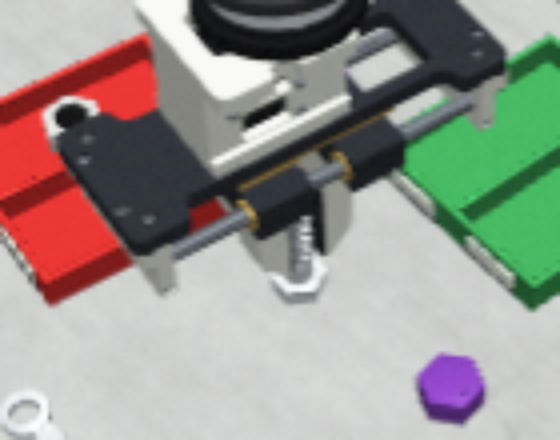

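The bolt is held upright with its head at crop (300,285). I'll carry it to the right red bay.

Call:
{"fn": "move_arm", "kwargs": {"deltas": [{"x":0.05,"y":-0.009,"z":0,"wx":0,"wy":0,"wz":0,"hand":0.05},{"x":0.1,"y":-0.018,"z":0,"wx":0,"wy":0,"wz":0,"hand":0.05},{"x":0.1343,"y":-0.0246,"z":0,"wx":0,"wy":0,"wz":0,"hand":0.05},{"x":0.1343,"y":-0.0246,"z":0,"wx":0,"wy":0,"wz":0,"hand":0.05},{"x":0.1343,"y":-0.0246,"z":0.02,"wx":0,"wy":0,"wz":0,"hand":0.05},{"x":0.1343,"y":-0.0246,"z":0.043,"wx":0,"wy":0,"wz":0,"hand":0.05},{"x":0.1343,"y":-0.0246,"z":0.05,"wx":0,"wy":0,"wz":0,"hand":0.05},{"x":0.1343,"y":-0.0246,"z":0.05,"wx":0,"wy":0,"wz":0,"hand":0.05}]}}

```text
time: 23.85
tool_pos: [0.4384, 0.0742, 0.0128]
tool_rot: [-3.14, 0.0, 1.415]
contact_force: [0.1, -0.7, -1.5]
opening: 0.0154
```

Call:
{"fn": "move_arm", "kwargs": {"deltas": [{"x":0,"y":0,"z":0.003,"wx":0,"wy":0,"wz":0,"hand":0.05},{"x":0,"y":0,"z":0.006,"wx":0,"wy":0,"wz":0,"hand":0.05},{"x":0,"y":0,"z":0.006,"wx":0,"wy":0,"wz":0,"hand":0.05}]}}

```text
time: 24.22
tool_pos: [0.4387, 0.0747, 0.0073]
tool_rot: [3.141, -0.0, 1.416]
contact_force: [0.3, 0.3, -0.9]
opening: 0.0154
```

```bash
python3 d.py .4392 .0746 .007 81.1;
```

```text
t 24.23 pos [0.4387 0.0747 0.0073] yaw 81.15 open 0.0154 F [ 0.3  0.3 -0.9]
(np.float64(0.4392), np.float64(0.0746), np.float64(0.007), np.float64(81.1)) shift [-0.0001  0.0005  0.0003] turn [ 0.01 -0.01  0.05]
```

Call:
{"fn": "move_arm", "kwargs": {"deltas": [{"x":0,"y":0,"z":0.0005,"wx":0,"wy":0,"wz":0,"hand":0.05},{"x":0,"y":0,"z":0.0005,"wx":0,"wy":0,"wz":0,"hand":0.05},{"x":0,"y":0,"z":0.0005,"wx":0,"wy":0,"wz":0,"hand":0.5},{"x":0,"y":0,"z":0.0005,"wx":0,"wy":0,"wz":0,"hand":0.5},{"x":0,"y":0,"z":0.0005,"wx":0,"wy":0,"wz":0,"hand":0.5},{"x":0,"y":0,"z":0.0005,"wx":0,"wy":0,"wz":0,"hand":0.5}]}}

```text
time: 24.98
tool_pos: [0.4388, 0.0748, 0.0067]
tool_rot: [3.141, -0.0, 1.416]
contact_force: [1.0, 0.0, 0.0]
opening: 0.0454
```

Call:
{"fn": "move_arm", "kwargs": {"deltas": [{"x":0,"y":0,"z":-0.04,"wx":0,"wy":0,"wz":0,"hand":0.5},{"x":0,"y":0,"z":-0.1,"wx":0,"wy":0,"wz":0,"hand":0.5},{"x":0,"y":0,"z":-0.1,"wx":0,"wy":0,"wz":0,"hand":0.6},{"x":0,"y":0,"z":-0.1,"wx":0,"wy":0,"wz":0,"hand":0.65}]}}

```text
time: 25.48
tool_pos: [0.4384, 0.0747, 0.1065]
tool_rot: [-3.142, -0.0, 1.416]
contact_force: [-0.2, 0.2, -0.6]
opening: 0.0582
```

```bash
python3 d.py .631 -.2355 .09 86.25
```

```text
t 25.48 pos [0.4384 0.0747 0.1065] yaw 81.15 open 0.0582 F [-0.2  0.2 -0.6]
(np.float64(0.631), np.float64(-0.2355), np.float64(0.09), np.float64(86.25)) shift [-0.2769  0.2381  0.0165] turn [-0.  -0.  -5.1]
```

Call:
{"fn": "move_arm", "kwargs": {"deltas": [{"x":-0.2769,"y":0.2385,"z":0.0,"wx":0,"wy":0,"wz":-5.1,"hand":0.65},{"x":-0.2769,"y":0.2385,"z":0.0,"wx":0,"wy":0,"wz":-5.1,"hand":0.65},{"x":-0.2769,"y":0.2385,"z":0.0165,"wx":0,"wy":0,"wz":-5.1,"hand":0.65},{"x":-0.2769,"y":0.2385,"z":0.0165,"wx":0,"wy":0,"wz":-5.1,"hand":0.65},{"x":-0.2769,"y":0.2385,"z":0.0165,"wx":0,"wy":0,"wz":-5.1,"hand":0.65},{"x":-0.2769,"y":0.2385,"z":0.0165,"wx":0,"wy":0,"wz":-5.1,"hand":0.65},{"x":-0.2769,"y":0.2385,"z":0.0165,"wx":0,"wy":0,"wz":-5.1,"hand":0.65},{"x":-0.2769,"y":0.2385,"z":0.0165,"wx":0,"wy":0,"wz":-5.1,"hand":0.65}]}}

```text
time: 26.48
tool_pos: [0.6304, -0.2346, 0.0879]
tool_rot: [-3.138, -0.002, 1.505]
contact_force: [-1.4, 0.6, -0.2]
opening: 0.0598
```

```bash
python3 d.py .632 -.235 -.003 86.25; python3 - <<'E'
from h import *
a=viewer.read_camera("scene");b=viewer.read_camera("top")
cv2.imwrite("pics/g10.png",cv2.cvtColor(np.hstack([cv2.resize(a[190:310,150:270],(400,400)),cv2.resize(a[200:320,310:430],(400,400))]),cv2.COLOR_RGB2BGR))
E
```

```text
t 26.48 pos [ 0.6304 -0.2346  0.0879] yaw 86.23 open 0.0598 F [-1.4  0.6 -0.2]
(np.float64(0.632), np.float64(-0.235), np.float64(-0.003), np.float64(86.25)) shift [-0.0004  0.0019  0.0909] turn [-0.22 -0.12 -0.02]
```

View pics/g10.png

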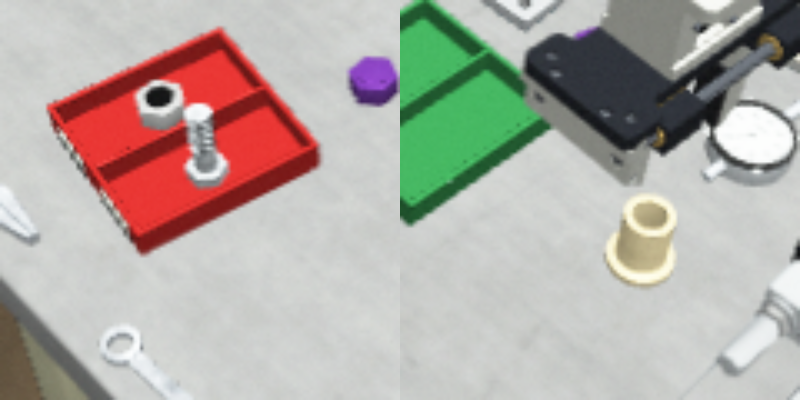

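The bolt stands upright in the right red bay, crop (205,150), with the nut beside it. The gripper is above the bush and clear of the gauge.

Call:
{"fn": "move_arm", "kwargs": {"deltas": [{"x":-0.0004,"y":0.001,"z":0,"wx":0,"wy":0,"wz":0,"hand":0.65},{"x":-0.0004,"y":0.001,"z":0.045,"wx":0,"wy":0,"wz":0,"hand":0.65},{"x":-0.0004,"y":0.001,"z":0.075,"wx":0,"wy":0,"wz":0,"hand":0.65},{"x":-0.0004,"y":0.001,"z":0.092,"wx":0,"wy":0,"wz":0,"hand":0.65},{"x":-0.0004,"y":0.001,"z":0.0925,"wx":0,"wy":0,"wz":0,"hand":0.65},{"x":-0.0004,"y":0.001,"z":0.0925,"wx":0,"wy":0,"wz":0,"hand":0.65}]}}

```text
time: 27.32
tool_pos: [0.6337, -0.2363, -0.0008]
tool_rot: [3.139, 0.001, 1.505]
contact_force: [0.8, -0.6, 0.5]
opening: 0.0595
```

Call:
{"fn": "move_arm", "kwargs": {"deltas": [{"x":0,"y":0,"z":0,"wx":0,"wy":0,"wz":0,"hand":0.2},{"x":0,"y":0,"z":0,"wx":0,"wy":0,"wz":0,"hand":0.2},{"x":0,"y":0,"z":0,"wx":0,"wy":0,"wz":0,"hand":0.2},{"x":0,"y":0,"z":0,"wx":0,"wy":0,"wz":0,"hand":0.2},{"x":0,"y":0,"z":0,"wx":0,"wy":0,"wz":0,"hand":0.2},{"x":0,"y":0,"z":0,"wx":0,"wy":0,"wz":0,"hand":0.2}]}}

```text
time: 28.08
tool_pos: [0.6327, -0.2361, -0.002]
tool_rot: [3.141, 0.0, 1.505]
contact_force: [-1.0, 0.2, 4.1]
opening: 0.0296
```

Call:
{"fn": "move_arm", "kwargs": {"deltas": [{"x":0,"y":0,"z":-0.01,"wx":0,"wy":0,"wz":0,"hand":0.2},{"x":0,"y":0,"z":-0.04,"wx":0,"wy":0,"wz":0,"hand":0.2},{"x":0,"y":0,"z":-0.06,"wx":0,"wy":0,"wz":0,"hand":0.2},{"x":0,"y":0,"z":-0.06,"wx":0,"wy":0,"wz":0,"hand":0.2},{"x":0,"y":0,"z":-0.06,"wx":0,"wy":0,"wz":0,"hand":0.2}]}}

```text
time: 28.7
tool_pos: [0.6322, -0.2357, 0.0567]
tool_rot: [-3.14, -0.001, 1.505]
contact_force: [-0.5, 0.1, -2.1]
opening: 0.0297
```

```bash
python3 d.py .6159 -.093 .063 86.25
```

```text
t 28.7 pos [ 0.6322 -0.2357  0.0567] yaw 86.24 open 0.0297 F [-0.5  0.1 -2.1]
(np.float64(0.6159), np.float64(-0.093), np.float64(0.063), np.float64(86.25)) shift [ 0.1414 -0.0256 -0.0062] turn [-0.08 -0.04 -0.01]
```

Call:
{"fn": "move_arm", "kwargs": {"deltas": [{"x":0.05,"y":-0.009,"z":0,"wx":0,"wy":0,"wz":0,"hand":0.2},{"x":0.1,"y":-0.018,"z":0,"wx":0,"wy":0,"wz":0,"hand":0.2},{"x":0.1414,"y":-0.0256,"z":0,"wx":0,"wy":0,"wz":0,"hand":0.2},{"x":0.1414,"y":-0.0256,"z":0,"wx":0,"wy":0,"wz":0,"hand":0.2},{"x":0.1414,"y":-0.0256,"z":0.02,"wx":0,"wy":0,"wz":0,"hand":0.2},{"x":0.1414,"y":-0.0256,"z":0.043,"wx":0,"wy":0,"wz":0,"hand":0.2},{"x":0.1414,"y":-0.0256,"z":0.05,"wx":0,"wy":0,"wz":0,"hand":0.2},{"x":0.1414,"y":-0.0256,"z":0.05,"wx":0,"wy":0,"wz":0,"hand":0.2}]}}

```text
time: 29.7
tool_pos: [0.6161, -0.0938, 0.007]
tool_rot: [-3.14, -0.0, 1.505]
contact_force: [-0.2, 0.6, -0.8]
opening: 0.0294
```

Call:
{"fn": "move_arm", "kwargs": {"deltas": [{"x":0,"y":0,"z":0.003,"wx":0,"wy":0,"wz":0,"hand":0.2},{"x":0,"y":0,"z":0.0063,"wx":0,"wy":0,"wz":0,"hand":0.2},{"x":0,"y":0,"z":0.0063,"wx":0,"wy":0,"wz":0,"hand":0.2}]}}

```text
time: 30.08
tool_pos: [0.6164, -0.0933, 0.0014]
tool_rot: [3.142, -0.0, 1.505]
contact_force: [-0.6, 0.3, -1.8]
opening: 0.0294
```

```bash
python3 d.py .6159 -.093 .001 86.25
```

```text
t 30.07 pos [ 0.6164 -0.0933  0.0014] yaw 86.25 open 0.0294 F [-0.6  0.3 -1.8]
(np.float64(0.6159), np.float64(-0.093), np.float64(0.001), np.float64(86.25)) shift [ 0.0002 -0.0006  0.0004] turn [ 0. -0. -0.]
```

Call:
{"fn": "move_arm", "kwargs": {"deltas": [{"x":0,"y":0,"z":0.0004,"wx":0,"wy":0,"wz":0,"hand":0.2},{"x":0,"y":0,"z":0.0004,"wx":0,"wy":0,"wz":0,"hand":0.55},{"x":0,"y":0,"z":0.0004,"wx":0,"wy":0,"wz":0,"hand":0.55},{"x":0,"y":0,"z":0.0004,"wx":0,"wy":0,"wz":0,"hand":0.55},{"x":0,"y":0,"z":0.0004,"wx":0,"wy":0,"wz":0,"hand":0.55}]}}

```text
time: 30.7
tool_pos: [0.6165, -0.0933, 0.0011]
tool_rot: [3.141, -0.0, 1.505]
contact_force: [-0.8, -0.6, 0.3]
opening: 0.0503
```

Call:
{"fn": "move_arm", "kwargs": {"deltas": [{"x":0,"y":0,"z":-0.05,"wx":0,"wy":0,"wz":0,"hand":0.55},{"x":0,"y":0,"z":-0.11,"wx":0,"wy":0,"wz":0,"hand":0.55},{"x":-0.05,"y":-0.05,"z":-0.14,"wx":0,"wy":0,"wz":0,"hand":0.55},{"x":-0.2,"y":-0.15,"z":-0.14,"wx":0,"wy":0,"wz":0,"hand":0.55},{"x":-0.2,"y":-0.15,"z":-0.14,"wx":0,"wy":0,"wz":0,"hand":0.55},{"x":-0.2,"y":-0.15,"z":-0.14,"wx":0,"wy":0,"wz":0,"hand":0.55},{"x":-0.2,"y":-0.15,"z":-0.14,"wx":0,"wy":0,"wz":0,"hand":0.55}]}}

```text
time: 31.58
tool_pos: [0.4515, -0.286, 0.1414]
tool_rot: [3.142, 0.001, 1.5]
contact_force: [-0.1, -0.5, 0.3]
opening: 0.0503
```

```bash
python3 - <<'E'
from h import *
a=viewer.read_camera("scene");b=viewer.read_camera("top")
cv2.imwrite("pics/g11.png",cv2.cvtColor(np.hstack([cv2.resize(a[110:290,140:440],None,fx=1.33,fy=1.33),cv2.resize(b[110:290,140:440],None,fx=1.33,fy=1.33)]),cv2.COLOR_RGB2BGR))
E
```

```text
(no output)
```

View pics/g11.png

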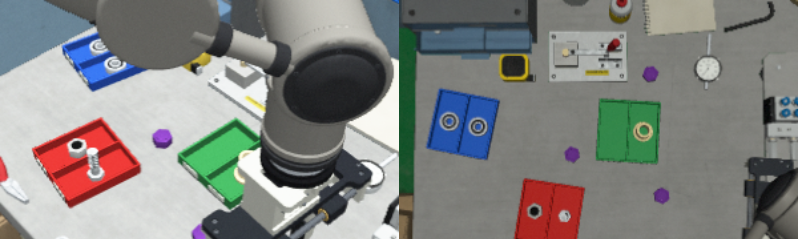

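The top view shows bearings in both blue bays, the nut and bolt in red, and the bush in the right green bay at crop (643,131). The tape measure, gauge and purple nuts look where they were, and the arm is clear. I'll hand in.

```bash
python3 -c "
from cell import monitor,robot
print(robot.hand_in()); print(monitor.observe()['time'])"
```

```text
the job is handed in; nothing more can be done
None
the job is handed in; nothing more can be done
```

All five parts are in their trays and the job was handed in at about 32 s. The bearings are in the two blue bays, the nut and the upright bolt are in the two red bays, and the bush is in the right green bay.

- **Last checks:** the final top picture showed one part in each of those bays, with the tape measure, gauge and purple nuts apparently unmoved. The arm was clear with about 0 N at the tool. I confirmed the bolt upright in a scene picture. The bush was checked from above only, because the arm hid it in the scene view.
- **Disagreement found:** the reported TCP height was about 19 mm lower than the real finger tips. Pictures and a contact-free descent to a reported z of −17 mm showed this, and I corrected all heights for it. The opening also read about 1 mm less than the nominal part diameters.

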